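# Open the empty salt shaker for refilling

## Robot

A 6-joint arm with a two-finger parallel gripper is mounted at the origin on the work surface. World frame = base frame: x ahead of the robot, y to its left, z up, the work surface at z = 0. Lengths are in m, angles in degrees, forces in N, time in s.
With the tool pointing down it reaches from about 0.4 to 0.825 m from the base axis. Payload 7 kg.
Tool frame: the origin (TCP) lies midway between the tips of the shut fingers; the grasp point (between the pads) lies 19 mm behind it (ctrl.grip_point_offset is the distance from the TCP to the grasp point, in m); x points along the fingers, y is the direction in which the jaws open and shut, and the axes are right-handed (so a half turn about x gives the same grasp; the last joint's range is limited). The gripper opens to 88 mm and grips with 3 to 60 N. Pads are 19 mm wide; open, the fingers measure 130 mm over their backs; the gripper's body (78 mm by 193 mm) begins 47 mm behind the grasp point.
Start: joints at [-52.363, 20.546, 0.682, 0, -70.136, -16.507], TCP at [0.243, -0.63, 0.227] pointing down, gripper open.
Joint ranges: [-176.03, 176.03], [-82.01, 121.73], [-58.28, 71.71], [-173.87, 95.51], [-174.79, -0.11], [-173.66, 173.66]. Speed limits (degrees/s): [136.94, 136.94, 172.46, 180, 180, 180].

## Interface

Orientations are given as [roll, pitch, yaw] about the fixed x, y, z axes, in that order (R = Rz(yaw) Ry(pitch) Rx(roll)).
In Python, from plant import ctrl gives the robot as it stands.
- The arm moves only by the tool drive_tool, never from a script. Its argument "plan" is a list of rows, each a list of 3 entries, a list of its own where there are three numbers: the shift along the tool's x, y, z in m, then the turn, a rotation vector about the tool's x, y, z in degrees, then the opening, from 0 (shut) to 1 (fully open). In form: [[[dx, dy, dz], [wx, wy, wz], grip], ...]. A call has 1 to 20 rows; each row is the pose to reach, as a shift and turn from the pose measured when the call began, along the tool's axes at that moment; what a row does not reach only later rows make up. A row lasts 1/12 s, in which the tool goes at most 41.7 mm and 7.16 degrees, less where a joint would pass 70% of its speed; a pose out of reach is approached as far as the arm can. A call with a gripper value outside its range is refused whole. The fingers move at their own pace and stop on an object; the grip force is fixed at half the most. Time passes only in rows, so rows that repeat a pose let the fingers close. It gives the time, the measured TCP pose, the force and the opening at its end, in the units of the state.
- ctrl.get_obs(): the state, without advancing time (a new reading comes with each control period).
- ctrl.snapshot(name): name is "side" or "top"; returns the picture (384x512x3 uint8, blue, green, red); there is no depth.
- ctrl.get_calibration(name): a dict with "fx", "fy", "cx", "cy" (pixels), "dist_coeffs" ([k1, k2, p1, p2, k3] as OpenCV has them; the pictures are not rectified), "R" (3x3) and "t" (3): a world point X has camera coordinates R X + t. Camera axes: x right, y down, z forward; pixel columns grow to the right and rows downward; lengths in m; the calibration is good to about 2 mm. A picture is of the moment at which its call begins. get_calibration takes no time and is no camera call.
- ctrl.close_job(): hands the job in, once; it reports no verdict.
Trained networks look in the newest picture that a camera, given by its name, has taken for a name from the list of things; names that differ only in an ending like _2 or _b are one class to them, and where a whole thing is asked for, a point or a joint stands for the part that bears it (a point fixed in the world has none). Each returns a list of dicts, best first, with "confidence" (0 to 1); they miss things now and then, are a little off and sometimes report something else, mostly with a low value. They report only what shows in the picture. A call takes as long as a camera call. They do not tell look-alikes from the thing itself.
- ctrl.cut_out(camera, name): "pixels" (384x512 bool, what is visible of it) and "pixel" ([column, row] in pixels, amid what is visible of it).
- ctrl.landmark_of(camera, name): "pixel" ([column, row] in pixels: a listed point, or the origin of a listed thing).
The state is a dict: "clock": time; "joint_pos": joint angles; "qvel": joint speeds; "tau": joint torques, N m; "tool_pos": TCP position; "orientation": TCP orientation; "force": force on the tool from outside, world axes, zero at the start; "moment": the same for the moment, N m; "opening": finger opening in m.
Only numpy, scipy, OpenCV 4.12 (cv2) and the standard library are available. Lean on these libraries where they do the work, as an engineer would, in place of code of your own. Each camera call takes 0.05 s, during which the arm holds its last target. There are 200 camera calls.

## Task

Get the empty salt shaker ready for refilling. Pick up the square ceramic shaker by its body, not by its top, and stand it fully down in the square pocket on the plastic caddy, so that it cannot turn. Then unscrew its pierced steel top, lift it off and set it down, right way up, on the floor of the wide empty compartment of the clothes peg tray; drop nothing and leave the other things where they are.

Things in the scene. Friction and masses are not known exactly. Their poses are not given: they have to be found in the camera images.
- shaker: Salt shaker, white ceramic, 0.2 to 0.4 kg, loose, upright on the board, any yaw. Square body 50 x 50 mm, straight sides, 51 mm tall to a flat shoulder, where the round steel top sits; 82 mm tall in all; bare neck 33 mm wide, to 78 mm above the underside. Origin: centre of the underside; z up, x and y square to the sides. Grip it across two sides, 42 mm above its underside.
- cap: Its pierced screw top: steel, round, 40 mm wide, 31 mm tall. Origin: centre of its lower rim (on the shoulder, 51 mm up, when home); z up. Grip the upper half. Right-hand thread, turns easily: anticlockwise from above it rises 12 mm a turn (1.5 mm play) and comes free after about 1.3 turns (7.5 to 8.4 rad, 14 to 16 mm up). Let go part way it stays. Pulled too early it lifts the shaker.
- pocket (a point): Centre of the floor of the square pocket on the grey plastic caddy (fixed, 130 x 170 mm, tilt-out bin in front), 60 mm above the board; x and y square to its walls, z up. Pocket 58 x 58 mm inside, walls 6 mm thick, 15 mm high (rim 75 mm above the board); it lies 35 mm to the caddy's +y.
- cell (a point): Centre of the floor of the wide empty compartment of the yellow clothes peg tray (fixed), 4 mm above the board; x and y square to its walls, z up. Inside it is 142 mm (x) by 154 mm (y); walls and divider 18 mm above the board. The narrow compartment beside it (+y) holds pegs, up to 24 mm above the board.
- jar: Bystander: round glass spice jar with a black lid, 58 mm across, 80 mm tall. Origin: centre of the underside.
- mug: Bystander: white mug, 80 mm across, 85 mm tall. Origin: centre of the underside.
- lunchbox: Bystander: blue steel lunch box, 124 x 184 x 73 mm with its handle. Origin: centre of the underside.
- spoon: Bystander: spoon lying on the board. Origin: on its underside.
- flask: Bystander: aluminium bottle, 72 mm across, 210 mm tall. Origin: centre of the underside.
- tin: Bystander: food tin, 74 mm across, 100 mm tall. Origin: centre of the underside.
There are look-alikes about, which are no part of the job. Of the things shaped like the part that bears pocket, the grey one is meant. There is more than one size of the cap; the one meant has the size given above.

How it is judged:
By the outcome, as a careful person would: the job done as asked, in the order asked, and still so for the second after the job is handed in, with the robot touching nothing.
It also fails if it takes over 72 s, if anything falls off the work surface, if the arm or the gripper's body presses on something with over 40 N, if the wrist force passes 120 N, or if a joint passes its speed limit or range.

## Working session

There is one attempt and no reset: what is moved stays moved. The work goes in short steps, Python scripts to look and compute and a tool call to move; the robot and the scene stay as the last step left them, time stands still between calls to the robot, and variables do not carry over. Pictures are saved under pics/ and viewed, about 8 in all and at most 12, crops included, and the job is handed in when it is done.

Besides the shell and the picture viewer there is one more tool, called by a JSON object that holds its "op" and its "data", one argument or row to a line. drive_tool: Moves the arm, as the interface text tells. Its arguments: {"type":"object","properties":{"plan":{"type":"array","items":{"type":"array"}}},"required":["plan"]}

```bash
ls; mkdir -p pics; python3 - <<'E'
from plant import ctrl
import cv2, numpy as np
for n in ("side","top"):
    im=ctrl.snapshot(n); cv2.imwrite(f"pics/{n}0.png",im)
    c=ctrl.get_calibration(n); R=np.array(c["R"]);t=np.array(c["t"]); print(n,c["fx"],(-R.T@t).round(3),R[2].round(2))
    for k in ("shaker","cap","pocket","cell"):
        print(k,[(np.round(d["pixel"],1).tolist(),round(d["confidence"],2)) for d in ctrl.landmark_of(n,k)])
        print("  cut",[(np.round(d["pixel"],1).tolist(),int(d["pixels"].sum()),round(d["confidence"],2)) for d in ctrl.cut_out(n,k)])
o=ctrl.get_obs(); print(o, ctrl.grip_point_offset)
a=[cv2.imread(f"pics/{n}0.png") for n in("side","top")]
E
```

```text
pics
side 418.67750307200026 [ 0.058 -0.659  0.655] [ 0.47  0.69 -0.55]
shaker [([346.9, 341.3], 0.98)]
  cut [([348.3, 337.9], 805, 0.7), ([163.4, 219.9], 590, 0.31)]
cap [([351.0, 325.3], 0.91), ([332.6, 307.7], 0.49)]
  cut [([332.5, 304.0], 252, 0.81), ([350.4, 318.1], 582, 0.72)]
pocket [([198.4, 157.2], 0.89), ([180.7, 124.5], 0.83)]
  cut [([204.7, 168.7], 2317, 0.88), ([186.4, 135.0], 1391, 0.63)]
cell [([286.5, 230.6], 0.79)]
  cut [([275.7, 221.8], 4118, 0.69), ([204.3, 169.6], 2323, 0.37)]
top 410.6372625295677 [0.439 0.091 1.151] [ 0.1  -0.01 -0.99]
shaker [([407.9, 226.0], 0.53)]
  cut [([408.2, 224.4], 267, 0.81)]
cap [([413.6, 222.1], 0.7), ([379.3, 208.3], 0.46), ([362.3, 182.3], 0.23)]
  cut [([380.1, 210.2], 115, 0.48), ([416.2, 224.5], 239, 0.47)]
pocket [([152.9, 192.1], 0.9), ([73.4, 170.6], 0.75)]
  cut [([170.6, 194.9], 3169, 0.63)]
cell [([291.7, 183.2], 0.83)]
  cut [([279.2, 185.9], 4624, 0.83)]
{'clock': 0.9, 'joint_pos': array([-5.23616966e+01,  2.05454111e+01,  6.80882398e-01,  1.34372745e-03,
       -7.01368579e+01, -1.65070632e+01]), 'qvel': array([-0.06190193,  0.0929099 , -0.07339298,  0.0702013 , -0.09104624,
        0.02087994]), 'tau': array([-2.34155232e-03, -5.82357037e+01,  2.93307281e+01,  7.00290173e+00,
        1.25390154e-02, -2.15917720e-05]), 'tool_pos': array([ 0.24330184, -0.62958985,  0.226568  ]), 'orientation': array([148.85335612,  89.99812388, 169.9850529 ]), 'force': array([ 0.67062211, -0.22634706,  0.35656397]), 'moment': array([-0.07084386,  0.0435983 , -0.01288563]), 'opening': 0.08760622154617463} 0.0188
```

View pics/side0.png

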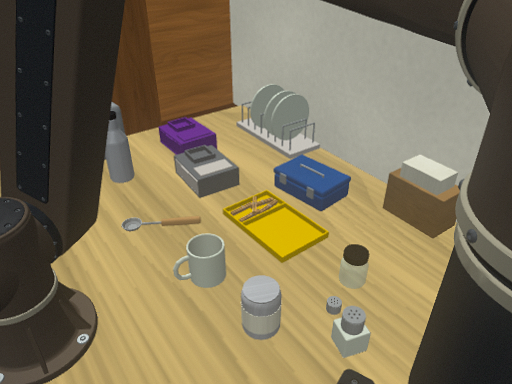

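View pics/top0.png

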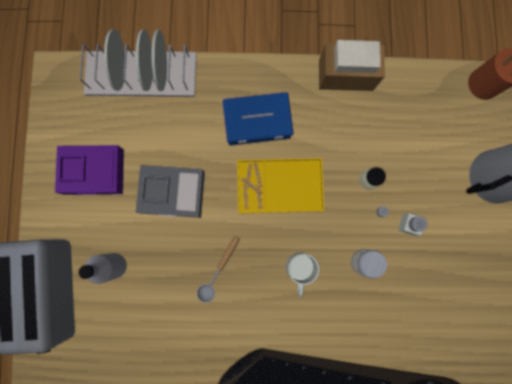

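The shaker is at side (350,330) and top (412,224). A smaller loose cap, which is the look-alike, is at side (333,304) and top (382,211). The grey caddy is at side (206,168) and top (170,191); the purple one at side (187,135) and top (89,169) is a look-alike. The peg tray is at top (281,186). The close crop below is to check these choices.

```bash
cat > h.py <<'E'
import numpy as np, cv2
from plant import ctrl
from scipy.optimize import least_squares, minimize
def cam(n):
    c=ctrl.get_calibration(n)
    return (np.array([[c["fx"],0,c["cx"]],[0,c["fy"],c["cy"]],[0,0,1.]]),np.array(c["dist_coeffs"],float),np.array(c["R"],float),np.array(c["t"],float))
C={n:cam(n) for n in("side","top")}
def proj(n,X):
    K,d,R,t=C[n]; return cv2.projectPoints(np.asarray(X,float).reshape(-1,1,3),cv2.Rodrigues(R)[0],t,K,d)[0].reshape(-1,2)
def ray(n,px,z):
    K,d,R,t=C[n]; u=cv2.undistortPoints(np.array([[px]],float),K,d).ravel()
    o=-R.T@t; v=R.T@np.array([u[0],u[1],1]); return o+v*(z-o[2])/v[2]
def tri(pa,pb):
    f=lambda X: np.r_[proj("side",X)[0]-pa, proj("top",X)[0]-pb]
    s=least_squares(f,ray("top",pb,0.05)); return s.x,s.fun
def box(x,y,yaw,w,l,z0,z1):
    c,s=np.cos(yaw),np.sin(yaw)
    return np.array([[x+c*a*w/2-s*b*l/2,y+s*a*w/2+c*b*l/2,z] for z in(z0,z1) for a,b in((-1,-1),(1,-1),(1,1),(-1,1))])
def cyl(x,y,r,z0,z1):
    a=np.linspace(0,2*np.pi,40); return np.array([[x+r*np.cos(q),y+r*np.sin(q),z] for z in(z0,z1) for q in a])
def mask(n,parts):
    m=np.zeros((384*4,512*4),np.uint8)
    for P in parts: cv2.fillConvexPoly(m,cv2.convexHull(np.round((proj(n,P)+.5)*4).astype(np.int32)),1)
    return cv2.resize(m.astype(np.float32),(512,384),interpolation=cv2.INTER_AREA)
E
python3 - <<'E'
from h import *
for k,a,b in (("shaker",(346.9,341.3),(407.9,226)),("cap",(351,325.3),(413.6,222.1)),("cap2",(332.6,307.7),(379.3,208.3)),("pocket",(198.4,157.2),(152.9,192.1)),("purple",(180.7,124.5),(73.4,170.6)),("cell",(286.5,230.6),(291.7,183.2))):
    X,r=tri(a,b); print(k,X.round(4),r.round(1))
s=cv2.imread("pics/side0.png");t=cv2.imread("pics/top0.png")
def crop(i,x,y,w=64,h=48): return cv2.resize(i[y-h//2:y+h//2,x-w//2:x+w//2],(400,300),interpolation=cv2.INTER_CUBIC)
cv2.imwrite("pics/crop1.png",np.vstack([np.hstack([crop(s,345,324,96,72),crop(t,400,218)]),np.hstack([crop(s,206,168,96,72),crop(t,170,191,96,72)])]))
E
```

```text
shaker [ 0.472  -0.3541  0.007 ] [-0.5  0.1  0.4 -0.6]
cap [ 0.4789 -0.3529  0.0461] [ 0.3 -0.1 -0.3  0.4]
cap2 [ 0.5175 -0.2739 -0.0059] [ 0.7 -0.1 -0.6  0.8]
pocket [0.5514 0.3538 0.0525] [-1.1  0.1  0.4 -0.8]
purple [0.6027 0.5686 0.0687] [-0.5  0.   0.2 -0.4]
cell [ 0.5899 -0.0262 -0.0011] [-1.1  0.2  0.7 -1.1]
```

View pics/crop1.png

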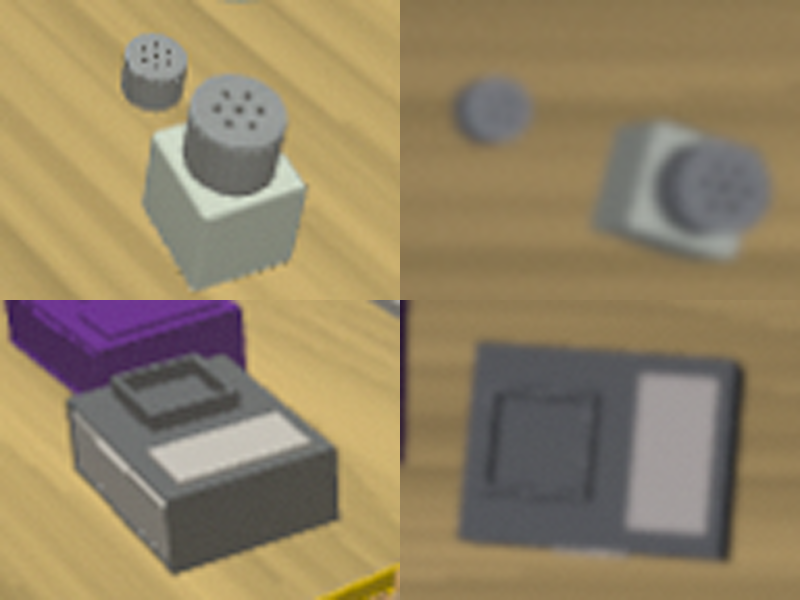

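The crop shows the shaker wearing the wide cap, with the smaller loose cap to its upper left, so that one is the look-alike. The grey caddy's pocket is on its +y half. Next I fit poses from the corners in both views.

```bash
python3 - <<'E'
from h import *
def px(o,s,L): return np.array([[(u+.5)/s-.5+o[0],(v+.5)/s-.5+o[1]] for u,v in L])
def fit(model,obs,x0):
    def f(p): return np.concatenate([(proj(n,model(p,n))-P).ravel() for n,P in obs.items()])
    r=least_squares(f,x0,loss="soft_l1"); print(r.x[:2].round(4),np.degrees(r.x[2]).round(2),"res",f(r.x).reshape(-1,2).round(1).tolist()); return r.x
# shaker: order corners near(cam), left, right ; yaw guess
obs={"side":px((297,288),400/96,[(152,133),(210,217),(305,185),(147,208),(193,290),(292,262)]),
     "top":px((368,194),6.25,[(255,122),(230,240),(335,260),(222,125),(197,230)])}
# identify indices by nearest for a range of yaws
best=None
for yaw in np.radians(np.arange(-45,45,3)):
    B=box(.472,-.354,yaw,.05,.05,0,.051)
    idx={n:[int(np.argmin(np.linalg.norm(proj(n,B)-q,axis=1))) for q in P] for n,P in obs.items()}
    e=sum(np.linalg.norm(proj(n,B)[idx[n]]-obs[n],axis=1).sum() for n in obs)
    if best is None or e<best[0]: best=(e,yaw,idx)
print(best[1]*57.3,best[2])
ix=best[2]
p=fit(lambda p,n: box(p[0],p[1],p[2],.05,.05,0,.051)[ix[n]],obs,[.472,-.354,best[1]])
# silhouette refine with masks
M={n:max((d for d in ctrl.cut_out(n,"shaker")),key=lambda d:d["confidence"])["pixels"] for n in("side","top")}
for n in M: ys,xs=np.nonzero(M[n]); print(n,xs.min(),xs.max(),ys.min(),ys.max())
def L(q): return sum(np.abs(mask(n,[box(q[0]/100,q[1]/100,q[2]/10,.05,.05,0,.051),cyl(q[0]/100,q[1]/100,.02,.051,.082)])-M[n]).sum() for n in M)
r=minimize(L,[p[0]*100,p[1]*100,p[2]*10],method="Nelder-Mead",options=dict(initial_simplex=np.array([p[0]*100,p[1]*100,p[2]*10])+np.array([[0,0,0],[.5,0,0],[0,.5,0],[0,0,1]])))
print("mask",r.x[:2]/100,np.degrees(r.x[2]/10),r.fun)
# caddy: origin at centre; outline z=.06, pocket outer rim 70x70 at +y .035, z .075
def cad(p,n):
    c,s=np.cos(p[2]),np.sin(p[2]); T=box(p[0],p[1],p[2],.13,.17,0,.06); k=box(p[0]-s*.035,p[1]+c*.035,p[2],.07,.07,.06,.075)
    # corners order (-,-),(+,-),(+,+),(-,+)
    return np.vstack([T[[7,4,5]],T[0:1],k[[7,6,5,4]]]) if n=="side" else np.vstack([T[[6,7]],k[[6,5,4,7]]])
obs={"side":px((158,132),400/96,[(70,105),(170,190),(337,145),(175,273),(110,75),(190,55),(240,92),(155,125)]),
     "top":px((122,155),400/96,[(78,43),(60,240),(95,92),(200,95),(190,200),(87,190)])}
p=fit(cad,obs,[.56,.32,0]); c,s=np.cos(p[2]),np.sin(p[2]); print("pocket",p[0]-s*.035,p[1]+c*.035)
# tray: colour corners
for n in("side","top"):
    im=cv2.imread(f"pics/{n}0.png"); h=cv2.cvtColor(im,cv2.COLOR_BGR2HSV); m=cv2.inRange(h,(20,200,90),(32,255,255))
    k,l,st,_=cv2.connectedComponentsWithStats(m); j=1+np.argmax(st[1:,4]); q=cv2.minAreaRect(np.argwhere(l==j)[:,::-1].astype(np.float32)); print(n,st[j],cv2.boxPoints(q).round(1).tolist())
    if n=="top": print([ray("top",b,.018).round(3).tolist() for b in cv2.boxPoints(q)])
for b,a in(((291.7,183.2),"top"),((286.5,230.6),"side")): print(a,ray(a,b,.004).round(4))
E
```

```text
-12.00088393671301 {'side': [7, 4, 5, 3, 0, 1], 'top': [6, 7, 4, 2, 3]}
[ 0.4753 -0.3563] -14.87 res [[-0.7, -0.4], [-0.5, 1.1], [1.7, 0.3], [-2.3, -0.3], [0.1, 1.7], [0.5, -0.1], [0.3, -0.6], [-0.0, -1.7], [0.7, 0.0], [-1.3, -0.1], [-1.4, 0.1]]
side 332 369 320 356
top 399 420 213 236
mask [ 0.47478178 -0.35474413] -22.371115917326303 1005.625
[0.5536 0.3078] -2.36 res [[-1.2, -1.5], [-0.2, 2.8], [0.7, 0.5], [0.3, 1.1], [-0.1, 0.6], [1.6, -0.5], [0.3, -0.4], [-0.7, -2.0], [0.1, -0.2], [0.3, 0.6], [-0.8, -1.5], [0.2, -0.7], [0.5, 0.4], [-1.2, 1.2]]
pocket 0.555043379625619 0.3427300823955059
side [ 223  190  106   72 3414] [[220.89999389648438, 211.60000610351562], [254.89999389648438, 170.6999969482422], [329.5, 233.0], [295.5, 273.79998779296875]]
top [ 238  159   86   54 3696] [[237.3000030517578, 160.3000030517578], [321.79998779296875, 158.3000030517578], [323.1000061035156, 210.1999969482422], [238.60000610351562, 212.1999969482422]]
[[0.646, 0.13, 0.018], [0.656, -0.107, 0.018], [0.511, -0.11, 0.018], [0.501, 0.124, 0.018]]
top [ 0.5861 -0.0237  0.004 ]
side [ 0.5885 -0.0321  0.004 ]
```

```bash
cat > fit.py <<'E'
from h import *
def silh(M,parts,p,minus=lambda q:[]):
    u=lambda q:(q[0]/100,q[1]/100,q[2]/10)
    def L(q):
        e=0
        for n in M:
            m=mask(n,parts(u(q))); s=minus(u(q))
            if s: m=np.clip(m-mask(n,s),0,1)
            e+=np.abs(m-M[n]).sum()
        return e
    x=np.array([p[0]*100,p[1]*100,p[2]*10])
    r=minimize(L,x,method="Nelder-Mead",options=dict(initial_simplex=x+np.array([[0,0,0],[.7,0,0],[0,.7,0],[0,0,1.]])))
    q=u(r.x); print("silh",np.round(q[:2],4),np.degrees(q[2]).round(1),round(r.fun,1)); return q
def draw(im,n,P,o,s,col):
    P=(proj(n,P)-o+.5)*s-.5; P=np.round(P*8).astype(int)
    cv2.polylines(im,[P.reshape(-1,1,2)],True,col,1,cv2.LINE_AA,3)
E
python3 - <<'E'
from fit import *
cut=lambda n,k: max(ctrl.cut_out(n,k),key=lambda d:d["confidence"])["pixels"]
M={n:cut(n,"shaker") for n in("side","top")}
S=[]
for sub in (M,{"side":M["side"]},{"top":M["top"]}):
    S.append(silh(sub,lambda q:[box(*q,.05,.05,0,.051)],(.4753,-.356,-.26),lambda q:[cyl(q[0],q[1],.02,.051,.082)]))
M={n:cut(n,"pocket") for n in("side","top")}
pk=lambda q:(q[0]-np.sin(q[2])*.035,q[1]+np.cos(q[2])*.035,q[2])
P=[]
for sub in (M,{"side":M["side"]},{"top":M["top"]}):
    P.append(silh(sub,lambda q:[box(*q,.13,.17,0,.06),box(*pk(q),.07,.07,.06,.075)],(.5536,.3078,-.04)))
im={n:cv2.imread(f"pics/{n}0.png") for n in M}
def crop(i,o,w,h): return cv2.resize(i[o[1]:o[1]+h,o[0]:o[0]+w],(400,300),interpolation=cv2.INTER_CUBIC)
out=[]
for n,o,w,h,k in(("side",(321,300),56,42,0),("top",(388,206),48,36,0),("side",(158,132),96,72,1),("top",(122,155),96,72,1)):
    c=crop(im[n],o,w,h); s=400/w
    if k==0:
        q=S[0]; B=box(*q,.05,.05,0,.051)
        draw(c,n,B[:4],o,s,(0,0,255)); draw(c,n,B[4:],o,s,(0,255,0)); draw(c,n,cyl(q[0],q[1],.02,.051,.082)[40:],o,s,(255,0,0))
    else:
        for q,col in((P[0],(0,255,0)),((.5536,.3078,np.radians(-2.36)),(0,0,255))):
            draw(c,n,box(*q,.13,.17,0,.06)[4:],o,s,col); draw(c,n,box(*pk(q),.07,.07,.06,.075)[4:],o,s,col)
    out.append(c)
cv2.imwrite("pics/ov.png",np.vstack([np.hstack(out[:2]),np.hstack(out[2:])]))
E
```

```text
silh [ 0.4759 -0.3551] -23.1 213.6
silh [ 0.477  -0.3544] -18.1 148.8
silh [ 0.4745 -0.3572] -20.5 50.0
silh [0.5545 0.3113] -4.0 256.2
silh [0.5529 0.3111] -3.6 116.5
silh [0.555  0.3113] -3.9 123.1
```

View pics/ov.png

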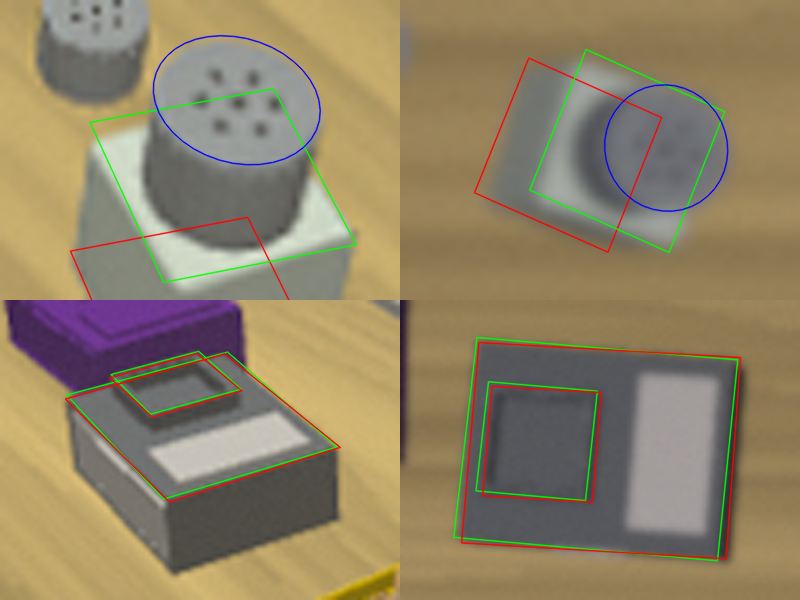

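```bash
cat > go.py <<'E'
import sys
from h import *
from scipy.spatial.transform import Rotation as Ro
def state():
    o=ctrl.get_obs(); R=Ro.from_euler("xyz",o["orientation"],degrees=True).as_matrix()
    a=np.degrees(np.arctan2(R[1,1],R[0,1]))
    print("t",round(o["clock"],2),"tcp",o["tool_pos"].round(4),"jawdir",a.round(1),"xaxis",R[:,0].round(3),"j",o["joint_pos"].round(1),"F",o["force"].round(1),"open",round(o["opening"],4)); return o,R
def to(p,a):
    o,R=state(); y=np.array([np.cos(np.radians(a)),np.sin(np.radians(a)),0]); x=np.array([0,0,-1.]); T=np.c_[x,y,np.cross(x,y)]
    print("shift",(R.T@(np.array(p)-o["tool_pos"])).round(4).tolist(),"turn",np.degrees(Ro.from_matrix(R.T@T).as_rotvec()).round(1).tolist())
if __name__=="__main__":
    v=[float(x) for x in sys.argv[1:]]
    to(v[:3],v[3]) if v else state()
E
python3 - <<'E'
from h import *
for k,h in(("jar",.04),("tin",.05),("mug",.04)):
    for n in("side","top"): print(k,n,[(ray(n,d["pixel"],0).round(3).tolist(),round(d["confidence"],2)) for d in ctrl.landmark_of(n,k)][:2])
from go import *
to([.4755,-.356,.16],73); to([.4755,-.356,.16],-107)
E
```

```text
jar side [([0.597, -0.245, 0.0], 0.73)]
jar top [([0.595, -0.228, 0.0], 0.59), ([0.484, -0.363, 0.0], 0.55)]
tin side []
tin top [([0.381, -0.223, 0.0], 0.77)]
mug side [([0.361, -0.057, 0.0], 0.89)]
mug top [([0.598, -0.229, 0.0], 0.24)]
t 1.5 tcp [ 0.2434 -0.6296  0.2266] jawdir 111.1 xaxis [ 0. -0. -1.] j [-52.4  20.5   0.7  -0.  -70.1 -16.5] F [-0.4 -0.5  0.2] open 0.0876
shift [0.0666, 0.1715, 0.3152] turn [38.1, 0.0, 0.0]
t 1.5 tcp [ 0.2434 -0.6296  0.2266] jawdir 111.1 xaxis [ 0. -0. -1.] j [-52.4  20.5   0.7  -0.  -70.1 -16.5] F [-0.4 -0.5  0.2] open 0.0876
shift [0.0666, 0.1715, 0.3152] turn [-141.9, -0.0, 0.0]
```

{"op": "drive_tool", "data": {
  "plan": [
    [[0.066,0.1715,0.315],[38,0,0],0.9],
    [[0.066,0.1715,0.315],[38,0,0],0.9],
    [[0.066,0.1715,0.315],[38,0,0],0.9],
    [[0.066,0.1715,0.315],[38,0,0],0.9],
    [[0.066,0.1715,0.315],[38,0,0],0.9],
    [[0.066,0.1715,0.315],[38,0,0],0.9],
    [[0.066,0.1715,0.315],[38,0,0],0.9],
    [[0.066,0.1715,0.315],[38,0,0],0.9],
    [[0.066,0.1715,0.315],[38,0,0],0.9],
    [[0.066,0.1715,0.315],[38,0,0],0.9],
    [[0.066,0.1715,0.315],[38,0,0],0.9],
    [[0.066,0.1715,0.315],[38,0,0],0.9],
    [[0.066,0.1715,0.315],[38,0,0],0.9]
  ]
}}

```text
clock: 2.58
tool_pos: [0.4749, -0.3567, 0.1608]
orientation: [-34.2, 90.0, -51.1]
force: [-0.7, -0.8, 0.0]
opening: 0.0793
```

```bash
python3 - <<'E'
from go import *
from fit import draw
to([.4755,-.356,.0235],73)
out=[]
for n,o,w,h in(("side",(297,228),160,120),("top",(350,180),96,72)):
    im=ctrl.snapshot(n); cv2.imwrite(f"pics/{n}1.png",im); c=cv2.resize(im[o[1]:o[1]+h,o[0]:o[0]+w],(400,300),interpolation=cv2.INTER_CUBIC); out.append(c)
cv2.imwrite("pics/hover.png",np.hstack(out))
E
```

```text
t 2.58 tcp [ 0.4749 -0.3567  0.1608] jawdir 73.1 xaxis [ 0. -0. -1.] j [-18.1  15.9 -15.1   0.  -59.  -88.8] F [-0.7 -0.8  0. ] open 0.0793
shift [0.1373, 0.0009, 0.0003] turn [0.1, 0.0, 0.0]
```

View pics/hover.png

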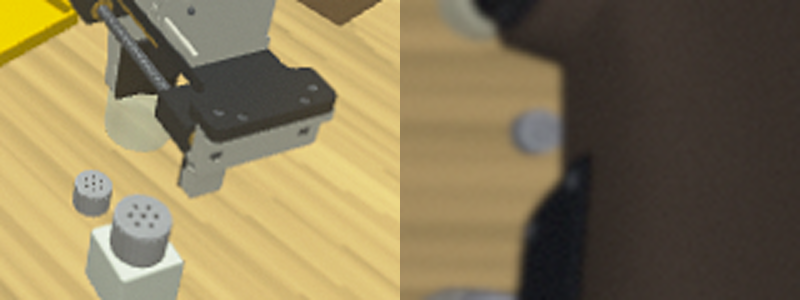

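```bash
python3 - <<'E'
from h import *
d=np.array([np.cos(np.radians(73)),np.sin(np.radians(73)),0]); T=np.array([.4749,-.3567,.1608]); z=np.array([-d[1],d[0],0])
for s in(-1,0,1): print(s,proj("side",T+s*.04*d).round(1), "outer tip corners",proj("side",[T+s*.06*d+.0095*z,T+s*.06*d-.0095*z]).round(1).tolist())
print("shaker cap top",proj("side",[.4755,-.356,.082]).round(1))
E
```

```text
-1 [[373.  299.3]] outer tip corners [[374.5, 310.3], [385.4, 307.2]]
0 [[360.1 281.7]] outer tip corners [[354.9, 283.0], [365.2, 280.3]]
1 [[348.2 265.5]] outer tip corners [[337.7, 259.2], [347.5, 256.8]]
shaker cap top [[353.8 313.8]]
```

{"op": "drive_tool", "data": {
  "plan": [
    [[0.035,0.001,0],[0,0,0],0.9],
    [[0.07,0.001,0],[0,0,0],0.9],
    [[0.1,0.001,0],[0,0,0],0.9],
    [[0.12,0.001,0],[0,0,0],0.9],
    [[0.131,0.001,0],[0,0,0],0.9],
    [[0.137,0.001,0],[0,0,0],0.9],
    [[0.137,0.001,0],[0,0,0],0.9],
    [[0.137,0.001,0],[0,0,0],0.4],
    [[0.137,0.001,0],[0,0,0],0.4],
    [[0.137,0.001,0],[0,0,0],0.4],
    [[0.137,0.001,0],[0,0,0],0.4],
    [[0.137,0.001,0],[0,0,0],0.4],
    [[0.137,0.001,0],[0,0,0],0.4],
    [[0.137,0.001,0],[0,0,0],0.4]
  ]
}}

```text
clock: 3.85
tool_pos: [0.4755, -0.3562, 0.0246]
orientation: [-8.0, 89.9, -24.9]
force: [-0.9, 2.0, 5.4]
opening: 0.0496
```

```bash
python3 - <<'E'
from go import *
state()
im=ctrl.snapshot("side"); cv2.imwrite("pics/side2.png",im)
cv2.imwrite("pics/grip.png",cv2.resize(im[264:384,290:450],(800,600),interpolation=cv2.INTER_CUBIC))
E
```

```text
t 3.85 tcp [ 0.4755 -0.3562  0.0246] jawdir 73.1 xaxis [ 0.001 -0.001 -1.   ] j [-18.   24.6 -23.2   0.  -42.1 -89. ] F [-0.9  2.   5.4] open 0.0496
```

View pics/grip.png

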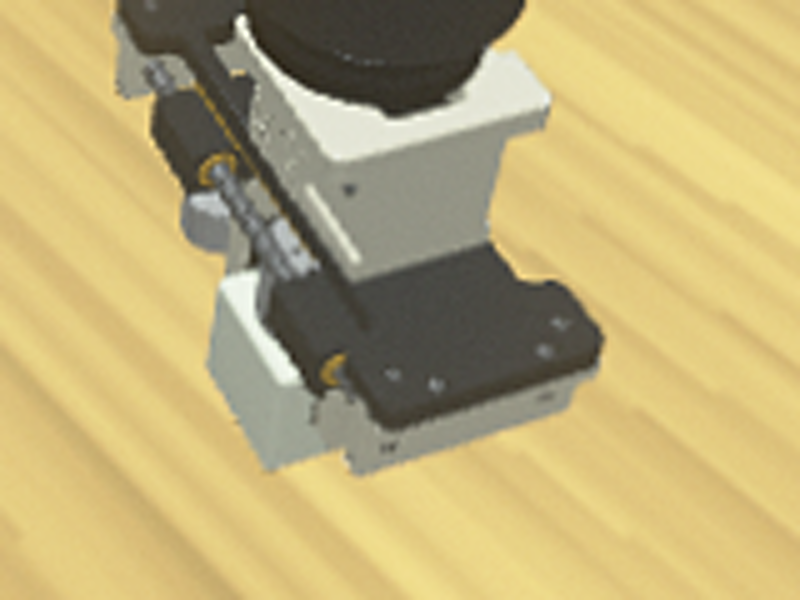

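```bash
python3 - <<'E'
from h import *
c=lambda x,y,a: proj("side",box(x,y,np.radians(a),.05,.05,0,.051))[[0,4,7,3]].round(1).tolist()
z=np.array([.956,-.292])
for s in(-.006,-.003,0,.003,.006): print(s,c(.4755+z[0]*s,-.3562+z[1]*s,-16.9))
print("seen bottom (343.6,358) ; top near (290+58.5,264+77) ; top left (290+45,264+55.5)")
for n in("flask","lunchbox","mug"):
    for k in("side","top"): print(n,k,[(ray(k,d["pixel"],0).round(3).tolist(),round(d["confidence"],2)) for d in ctrl.landmark_of(k,n)][:2])
E
python3 go.py .474 -.356 .19 73.1; python3 go.py .556 .344 .19 87
```

```text
-0.006 [[339.4, 359.5], [342.7, 341.4], [329.6, 319.4], [327.0, 337.5]]
-0.003 [[340.9, 359.0], [344.3, 341.0], [331.1, 319.0], [328.4, 337.0]]
0 [[342.4, 358.6], [345.8, 340.5], [332.6, 318.6], [329.9, 336.6]]
0.003 [[343.9, 358.1], [347.4, 340.0], [334.1, 318.2], [331.3, 336.2]]
0.006 [[345.4, 357.6], [348.9, 339.5], [335.6, 317.7], [332.8, 335.8]]
seen bottom (343.6,358) ; top near (290+58.5,264+77) ; top left (290+45,264+55.5)
flask side [([0.355, 0.47, 0.0], 0.57)]
flask top [([0.349, 0.471, 0.0], 0.96)]
lunchbox side [([0.758, 0.076, 0.0], 0.57)]
lunchbox top [([0.758, 0.07, 0.0], 0.65)]
mug side [([0.355, -0.051, 0.0], 0.86), ([0.749, 0.071, 0.0], 0.57)]
mug top [([0.357, -0.053, 0.0], 0.86)]
t 4.2 tcp [ 0.4755 -0.3562  0.0247] jawdir 73.1 xaxis [ 0.001 -0.001 -1.   ] j [-18.   24.6 -23.2   0.  -42.1 -89. ] F [-1.1  2.6  6.8] open 0.0498
shift [-0.1653, -0.0003, -0.0012] turn [-0.0, 0.1, 0.0]
t 4.2 tcp [ 0.4755 -0.3562  0.0247] jawdir 73.1 xaxis [ 0.001 -0.001 -1.   ] j [-18.   24.6 -23.2   0.  -42.1 -89. ] F [-1.1  2.6  6.8] open 0.0498
shift [-0.1657, 0.6932, -0.1268] turn [-13.9, 0.1, 0.0]
```

{"op": "drive_tool", "data": {
  "plan": [
    [[-0.01,0,0],[0,0,0],0.4],
    [[-0.035,0,0],[0,0,0],0.4],
    [[-0.07,0,0],[0,0,0],0.4],
    [[-0.105,0,0],[0,0,0],0.4],
    [[-0.14,0,0],[0,0,0],0.4],
    [[-0.155,0,0],[0,0,0],0.4],
    [[-0.165,0.015,-0.003],[0,0,0],0.4],
    [[-0.165,0.04,-0.007],[0,0,0],0.4],
    [[-0.165,0.07,-0.013],[-1,0,0],0.4],
    [[-0.165,0.105,-0.019],[-2,0,0],0.4],
    [[-0.165,0.14,-0.026],[-3,0,0],0.4],
    [[-0.165,0.175,-0.032],[-4,0,0],0.4],
    [[-0.165,0.21,-0.038],[-5,0,0],0.4],
    [[-0.165,0.245,-0.045],[-6,0,0],0.4],
    [[-0.165,0.28,-0.051],[-7,0,0],0.4],
    [[-0.165,0.315,-0.058],[-8,0,0],0.4],
    [[-0.165,0.345,-0.063],[-9,0,0],0.4],
    [[-0.165,0.37,-0.068],[-10,0,0],0.4],
    [[-0.165,0.39,-0.072],[-11,0,0],0.4],
    [[-0.165,0.4,-0.074],[-12,0,0],0.4]
  ]
}}

```text
clock: 5.87
tool_pos: [0.5208, 0.0502, 0.1896]
orientation: [-11.2, 89.9, -16.0]
force: [0.2, 0.2, -3.7]
opening: 0.0499
```

```bash
python3 go.py .553 .344 .16 87
```

```text
t 5.87 tcp [0.5208 0.0502 0.1896] jawdir 85.2 xaxis [ 0.001 -0.    -1.   ] j [  27.     7.9  -21.5    0.   -60.6 -121.9] F [ 0.2  0.2 -3.7] open 0.0499
shift [0.0295, 0.2954, 0.0075] turn [-1.8, 0.1, 0.0]
```

{"op": "drive_tool", "data": {
  "plan": [
    [[0,0.02,0],[0,0,0],0.4],
    [[0,0.05,0.001],[-1,0,0],0.4],
    [[0,0.085,0.002],[-1.8,0,0],0.4],
    [[0,0.12,0.003],[-1.8,0,0],0.4],
    [[0,0.155,0.004],[-1.8,0,0],0.4],
    [[0,0.19,0.005],[-1.8,0,0],0.4],
    [[0,0.225,0.006],[-1.8,0,0],0.4],
    [[0,0.255,0.007],[-1.8,0,0],0.4],
    [[0.01,0.28,0.0075],[-1.8,0,0],0.4],
    [[0.03,0.292,0.0075],[-1.8,0,0],0.4],
    [[0.05,0.2955,0.0075],[-1.8,0,0],0.4],
    [[0.065,0.2955,0.0075],[-1.8,0,0],0.4],
    [[0.07,0.2955,0.0075],[-1.8,0,0],0.4],
    [[0.07,0.2955,0.0075],[-1.8,0,0],0.4],
    [[0.07,0.2955,0.0075],[-1.8,0,0],0.4]
  ]
}}

```text
clock: 7.12
tool_pos: [0.5533, 0.3437, 0.1201]
orientation: [-24.8, 89.9, -27.8]
force: [-0.2, -1.0, -3.3]
opening: 0.0499
```

```bash
python3 - <<'E'
from go import *
from fit import draw
o,R=state(); T=o["tool_pos"]; a=np.degrees(np.arctan2(R[1,1],R[0,1]))
im=ctrl.snapshot("side"); cv2.imwrite("pics/side3.png",im)
ox=(150,100); w=100; s=8
c=cv2.resize(im[100:175,150:250],(800,600),interpolation=cv2.INTER_CUBIC)
q=(T[0]+.0025,T[1],np.radians(a-90)); zb=T[2]-.0235
B=box(*q,.05,.05,zb,zb+.051)
draw(c,"side",B[:4],ox,s,(0,0,255)); draw(c,"side",B[4:],ox,s,(0,255,0))
for y in(-3,): draw(c,"side",box(.556,.344,np.radians(y),.07,.07,.06,.075)[4:],ox,s,(255,255,0))
draw(c,"side",box(.556,.344,np.radians(-3),.058,.058,.06,.075)[4:],ox,s,(255,0,255))
cv2.imwrite("pics/hov2.png",c)
E
```

```text
t 7.12 tcp [0.5533 0.3437 0.1201] jawdir 87.0 xaxis [ 0.001 -0.001 -1.   ] j [ 4.900e+01  2.300e+01 -1.040e+01  1.000e-01 -5.660e+01 -1.421e+02] F [-0.2 -1.  -3.3] open 0.0499
```

View pics/hov2.png

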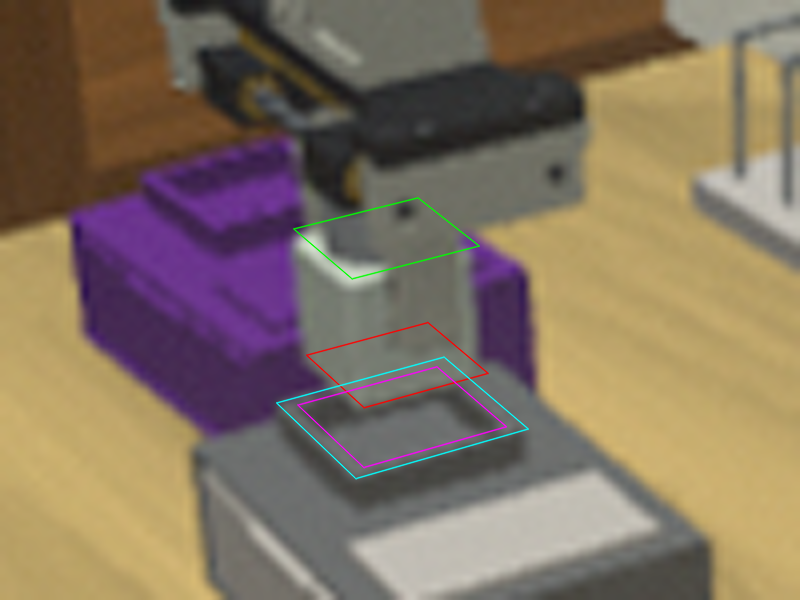

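{"op": "drive_tool", "data": {
  "plan": [
    [[0.01,0,0],[0,0,0],0.4],
    [[0.016,0,0],[0,0,0],0.4],
    [[0.02,0,0],[0,0,0],0.4],
    [[0.024,0,0],[0,0,0],0.4],
    [[0.028,0,0],[0,0,0],0.4],
    [[0.028,0,0],[0,0,0],0.4]
  ]
}}

```text
clock: 7.67
tool_pos: [0.5533, 0.3437, 0.0917]
orientation: [-25.2, 89.9, -28.3]
force: [-0.2, -0.3, -3.1]
opening: 0.0498
```

{"op": "drive_tool", "data": {
  "plan": [
    [[0.003,0,0],[0,0,0],0.4],
    [[0.005,0,0],[0,0,0],0.4],
    [[0.0065,0,0],[0,0,0],0.4],
    [[0.0075,0,0],[0,0,0],0.4],
    [[0.0075,0,0],[0,0,0],0.4],
    [[0.0075,0,0],[0,0,0],0.4]
  ]
}}

```text
clock: 8.17
tool_pos: [0.5533, 0.3437, 0.0847]
orientation: [-14.8, 89.9, -17.8]
force: [-2.0, -0.6, 1.9]
opening: 0.0495
```

{"op": "drive_tool", "data": {
  "plan": [
    [[0,0,0],[0,0,0],0.8],
    [[0,0,0],[0,0,0],0.8],
    [[0,0,0],[0,0,0],0.8],
    [[0,0,0],[0,0,0],0.8],
    [[-0.015,0,0.001],[0,0,0],0.8],
    [[-0.0313,0,0.0025],[5,0,0],0.8],
    [[-0.0313,0,0.0025],[12,0,0],0.8],
    [[-0.0313,0,0.0025],[19,0,0],0.8],
    [[-0.0313,0,0.0025],[26,0,0],0.8],
    [[-0.0313,0,0.0025],[28,0,0],0.8],
    [[-0.0313,0,0.0025],[28,0,0],0.8],
    [[-0.0313,0,0.0025],[28,0,0],0.8]
  ]
}}

```text
clock: 9.17
tool_pos: [0.5559, 0.3436, 0.116]
orientation: [19.0, 89.9, -11.9]
force: [-0.1, 0.1, 0.0]
opening: 0.0703
```

```bash
python3 - <<'E'
from go import *
from fit import draw
o,R=state(); T=o["tool_pos"]
im=ctrl.snapshot("side"); cv2.imwrite("pics/side4.png",im)
ox=(160,100); s=10
c=cv2.resize(im[100:160,160:240],(800,600),interpolation=cv2.INTER_CUBIC)
B=box(T[0],T[1],np.radians(-3),.05,.05,.06,.111)
draw(c,"side",B[:4],ox,s,(0,0,255)); draw(c,"side",B[4:],ox,s,(0,255,0)); draw(c,"side",cyl(T[0],T[1],.02,.111,.142)[:40],ox,s,(255,0,0))
draw(c,"side",box(.556,.344,np.radians(-3),.07,.07,.06,.075)[4:],ox,s,(255,255,0))
cv2.imwrite("pics/seat.png",c)
E
```

```text
t 9.17 tcp [0.5559 0.3436 0.116 ] jawdir 59.1 xaxis [ 0.001 -0.    -1.   ] j [ 4.880e+01  2.340e+01 -1.040e+01  1.000e-01 -5.620e+01 -1.698e+02] F [-0.1  0.1  0. ] open 0.0703
```

View pics/seat.png

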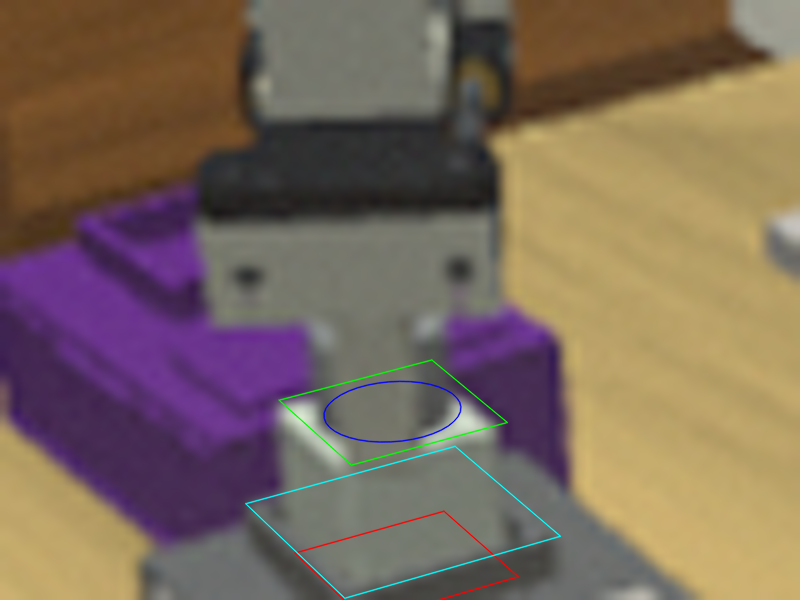

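{"op": "drive_tool", "data": {
  "plan": [
    [[0,0,0],[0,0,0],0.3],
    [[0,0,0],[0,0,0],0.3],
    [[0,0,0],[0,0,0],0.3],
    [[0,0,0],[0,0,0],0.3],
    [[0,0,0],[0,0,0],0.3],
    [[0,0,0],[0,0,0],0.3]
  ]
}}

```text
clock: 9.72
tool_pos: [0.5557, 0.3434, 0.1159]
orientation: [-3.4, 89.9, -34.3]
force: [-0.7, -1.3, 0.8]
opening: 0.0401
```

{"op": "drive_tool", "data": {
  "plan": [
    [[-0.0002,0,0],[-5,0,0],0.3],
    [[-0.0004,0,0],[-12,0,0],0.3],
    [[-0.0006,0,0],[-19,0,0],0.3],
    [[-0.0009,0,0],[-26,0,0],0.3],
    [[-0.0011,0,0],[-33,0,0],0.3],
    [[-0.0013,0,0],[-40,0,0],0.3],
    [[-0.0016,0,0],[-47,0,0],0.3],
    [[-0.0018,0,0],[-54,0,0],0.3],
    [[-0.002,0,0],[-61,0,0],0.3],
    [[-0.0023,0,0],[-68,0,0],0.3],
    [[-0.0025,0,0],[-75,0,0],0.3],
    [[-0.0027,0,0],[-82,0,0],0.3],
    [[-0.003,0,0],[-89,0,0],0.3],
    [[-0.0032,0,0],[-96,0,0],0.3],
    [[-0.0034,0,0],[-103,0,0],0.3],
    [[-0.0037,0,0],[-110,0,0],0.3],
    [[-0.0037,0,0],[-110,0,0],0.3]
  ]
}}

```text
clock: 11.13
tool_pos: [0.5556, 0.3437, 0.1196]
orientation: [-100.6, 89.9, -21.2]
force: [-1.8, 1.7, -0.9]
opening: 0.0404
```

```bash
python3 go.py
```

```text
t 11.13 tcp [0.5556 0.3437 0.1196] jawdir 169.4 xaxis [ 0.001 -0.    -1.   ] j [ 48.8  23.2 -10.1   0.1 -56.7 -59.4] F [-1.8  1.7 -0.9] open 0.0404
```

{"op": "drive_tool", "data": {
  "plan": [
    [[-0.0002,0,0],[-7,0,0],0.3],
    [[-0.0005,0,0],[-14,0,0],0.3],
    [[-0.0007,0,0],[-21,0,0],0.3],
    [[-0.0009,0,0],[-28,0,0],0.3],
    [[-0.0012,0,0],[-35,0,0],0.3],
    [[-0.0014,0,0],[-42,0,0],0.3],
    [[-0.0016,0,0],[-49,0,0],0.3],
    [[-0.0019,0,0],[-56,0,0],0.3],
    [[-0.0021,0,0],[-63,0,0],0.3],
    [[-0.0023,0,0],[-70,0,0],0.3],
    [[-0.0026,0,0],[-77,0,0],0.3],
    [[-0.0028,0,0],[-84,0,0],0.3],
    [[-0.003,0,0],[-91,0,0],0.3],
    [[-0.0033,0,0],[-98,0,0],0.3],
    [[-0.0035,0,0],[-105,0,0],0.3],
    [[-0.0037,0,0],[-110,0,0],0.3],
    [[-0.0037,0,0],[-110,0,0],0.3]
  ]
}}

```text
clock: 12.55
tool_pos: [0.5552, 0.3434, 0.1234]
orientation: [112.0, 89.9, -58.6]
force: [-2.0, -0.5, 1.8]
opening: 0.0401
```

{"op": "drive_tool", "data": {
  "plan": [
    [[-0.0002,0,0],[-7,0,0],0.3],
    [[-0.0005,0,0],[-14,0,0],0.3],
    [[-0.0007,0,0],[-21,0,0],0.3],
    [[-0.0009,0,0],[-28,0,0],0.3],
    [[-0.0012,0,0],[-35,0,0],0.3],
    [[-0.0014,0,0],[-42,0,0],0.3],
    [[-0.0016,0,0],[-49,0,0],0.3],
    [[-0.0019,0,0],[-56,0,0],0.3],
    [[-0.0021,0,0],[-63,0,0],0.3],
    [[-0.0023,0,0],[-70,0,0],0.3],
    [[-0.0026,0,0],[-77,0,0],0.3],
    [[-0.0028,0,0],[-84,0,0],0.3],
    [[-0.003,0,0],[-91,0,0],0.3],
    [[-0.0033,0,0],[-98,0,0],0.3],
    [[-0.0035,0,0],[-105,0,0],0.3],
    [[-0.0037,0,0],[-112,0,0],0.3],
    [[-0.0039,0,0],[-118,0,0],0.3],
    [[-0.0039,0,0],[-118,0,0],0.3]
  ]
}}

```text
clock: 14.05
tool_pos: [0.5555, 0.3433, 0.1273]
orientation: [9.4, 89.9, -43.2]
force: [1.3, -0.7, -0.5]
opening: 0.0397
```

```bash
python3 - <<'E'
from go import *
o,R=state(); print(o["moment"].round(2))
im=ctrl.snapshot("side"); cv2.imwrite("pics/side5.png",im)
cv2.imwrite("pics/unscrew.png",cv2.resize(im[100:160,160:240],(800,600),interpolation=cv2.INTER_CUBIC))
E
```

```text
t 14.05 tcp [0.5555 0.3433 0.1273] jawdir 37.4 xaxis [ 0.001 -0.001 -1.   ] j [ 4.880e+01  2.270e+01 -9.700e+00  1.000e-01 -5.760e+01  1.685e+02] F [ 1.3 -0.7 -0.5] open 0.0397
[-0.06 -0.37 -0.04]
```

View pics/unscrew.png

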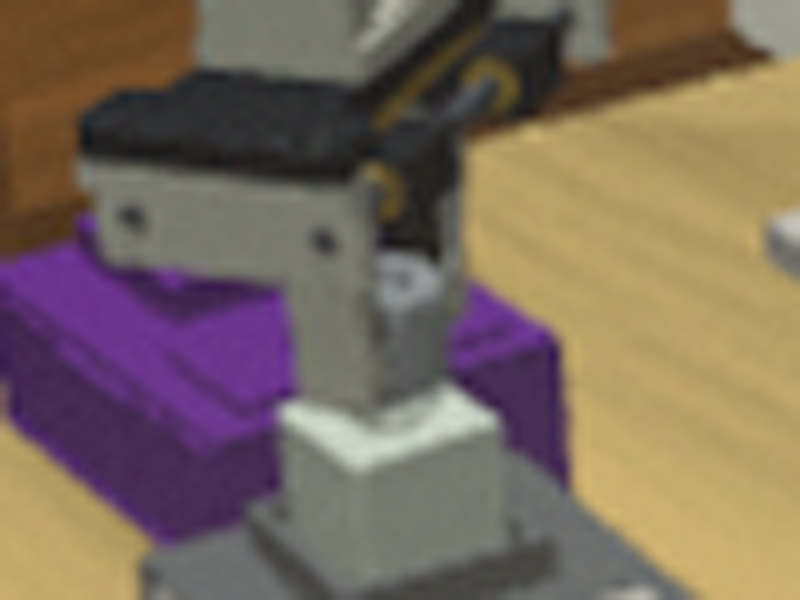

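{"op": "drive_tool", "data": {
  "plan": [
    [[0,0,0],[0,0,0],0.7],
    [[0,0,0],[0,0,0],0.7],
    [[0,0,0],[0,0,0],0.7],
    [[0,0,0],[7,0,0],0.7],
    [[0,0,0],[14,0,0],0.7],
    [[0,0,0],[21,0,0],0.7],
    [[0,0,0],[28,0,0],0.7],
    [[0,0,0],[35,0,0],0.7],
    [[0,0,0],[42,0,0],0.7],
    [[0,0,0],[49,0,0],0.7],
    [[0,0,0],[56,0,0],0.7],
    [[0,0,0],[63,0,0],0.7],
    [[0,0,0],[70,0,0],0.7],
    [[0,0,0],[77,0,0],0.7],
    [[0,0,0],[84,0,0],0.7],
    [[0,0,0],[91,0,0],0.7],
    [[0,0,0],[98,0,0],0.7],
    [[0,0,0],[105,0,0],0.7],
    [[0,0,0],[110,0,0],0.7],
    [[0,0,0],[110,0,0],0.7]
  ]
}}

```text
clock: 15.77
tool_pos: [0.5555, 0.3434, 0.1273]
orientation: [124.2, 89.9, -39.0]
force: [0.6, -0.5, -0.7]
opening: 0.0611
```

{"op": "drive_tool", "data": {
  "plan": [
    [[0,0,0],[7,0,0],0.7],
    [[0,0,0],[14,0,0],0.7],
    [[0,0,0],[21,0,0],0.7],
    [[0,0,0],[28,0,0],0.7],
    [[0,0,0],[35,0,0],0.7],
    [[0,0,0],[42,0,0],0.7],
    [[0,0,0],[49,0,0],0.7],
    [[0,0,0],[56,0,0],0.7],
    [[0,0,0],[63,0,0],0.7],
    [[0,0,0],[70,0,0],0.7],
    [[0,0,0],[70,0,0],0.7],
    [[0,0,0],[70,0,0],0.3],
    [[0,0,0],[70,0,0],0.3],
    [[0,0,0],[70,0,0],0.3],
    [[0,0,0],[70,0,0],0.3],
    [[0,0,0],[70,0,0],0.3]
  ]
}}

```text
clock: 17.1
tool_pos: [0.5555, 0.3434, 0.1273]
orientation: [-163.7, 89.9, -36.9]
force: [0.1, 0.2, 0.1]
opening: 0.0406
```

```bash
python3 go.py
```

```text
t 17.1 tcp [0.5555 0.3434 0.1273] jawdir -143.2 xaxis [ 0.001 -0.001 -1.   ] j [ 48.8  22.7  -9.7   0.1 -57.6 -12.1] F [0.1 0.2 0.1] open 0.0406
```

{"op": "drive_tool", "data": {
  "plan": [
    [[-0.0002,0,0],[-7,0,0],0.3],
    [[-0.0005,0,0],[-14,0,0],0.3],
    [[-0.0007,0,0],[-21,0,0],0.3],
    [[-0.0009,0,0],[-28,0,0],0.3],
    [[-0.0012,0,0],[-35,0,0],0.3],
    [[-0.0014,0,0],[-42,0,0],0.3],
    [[-0.0016,0,0],[-49,0,0],0.3],
    [[-0.0019,0,0],[-56,0,0],0.3],
    [[-0.0021,0,0],[-63,0,0],0.3],
    [[-0.0023,0,0],[-70,0,0],0.3],
    [[-0.0026,0,0],[-77,0,0],0.3],
    [[-0.0028,0,0],[-84,0,0],0.3],
    [[-0.003,0,0],[-91,0,0],0.3]
  ]
}}

```text
clock: 18.18
tool_pos: [0.5558, 0.3439, 0.1305]
orientation: [144.8, 89.9, 3.1]
force: [1.7, 0.5, 1.1]
opening: 0.0401
```

{"op": "drive_tool", "data": {
  "plan": [
    [[-0.0002,0,0],[-7,0,0],0.3],
    [[-0.0005,0,0],[-14,0,0],0.3],
    [[-0.0007,0,0],[-21,0,0],0.3],
    [[-0.0009,0,0],[-28,0,0],0.3],
    [[-0.0012,0,0],[-35,0,0],0.3],
    [[-0.0014,0,0],[-42,0,0],0.3],
    [[-0.0016,0,0],[-49,0,0],0.3],
    [[-0.0019,0,0],[-56,0,0],0.3],
    [[-0.0021,0,0],[-63,0,0],0.3],
    [[-0.0023,0,0],[-70,0,0],0.3],
    [[-0.0025,0,0],[-77,0,0],0.3],
    [[-0.0027,0,0],[-80,0,0],0.3],
    [[-0.0027,0,0],[-80,0,0],0.3]
  ]
}}

```text
clock: 19.27
tool_pos: [0.5558, 0.3441, 0.1332]
orientation: [75.8, 89.9, 14.2]
force: [-0.0, 1.5, 0.1]
opening: 0.0401
```

```bash
python3 go.py
```

```text
t 19.27 tcp [0.5558 0.3441 0.1332] jawdir 28.4 xaxis [ 0.002  0.    -1.   ] j [ 4.890e+01  2.250e+01 -9.300e+00  1.000e-01 -5.820e+01  1.595e+02] F [-0.   1.5  0.1] open 0.0401
```

{"op": "drive_tool", "data": {
  "plan": [
    [[-0.001,0,0],[0,0,0],0.3],
    [[-0.002,0,0],[0,0,0],0.3],
    [[-0.003,0,0],[0,0,0],0.3],
    [[-0.004,0,0],[0,0,0],0.3],
    [[-0.005,0,0],[0,0,0],0.3],
    [[-0.005,0,0],[0,0,0],0.3]
  ]
}}

```text
clock: 19.77
tool_pos: [0.5559, 0.3442, 0.1386]
orientation: [81.3, 89.9, 19.6]
force: [-0.4, 1.0, -0.4]
opening: 0.0399
```

{"op": "drive_tool", "data": {
  "plan": [
    [[-0.01,0,0],[0,0,0],0.3],
    [[-0.03,0,0],[0,0,0],0.3],
    [[-0.05,0,0],[0,0,0],0.3],
    [[-0.065,0,0],[0,0,0],0.3],
    [[-0.07,0,0],[0,0,0],0.3],
    [[-0.07,0,0],[0,0,0],0.3]
  ]
}}

```text
clock: 20.27
tool_pos: [0.5564, 0.3446, 0.2107]
orientation: [95.3, 89.7, 33.7]
force: [0.7, -0.1, -0.9]
opening: 0.0402
```

```bash
python3 go.py .583 -.029 .15 -88; python3 - <<'E'
from h import *
im=ctrl.snapshot("side"); cv2.imwrite("pics/side6.png",im)
cv2.imwrite("pics/lift.png",cv2.resize(im[70:160,150:270],(800,600),interpolation=cv2.INTER_CUBIC))
E
```

```text
t 20.27 tcp [0.5564 0.3446 0.2107] jawdir 28.4 xaxis [ 0.004  0.003 -1.   ] j [ 4.890e+01  1.900e+01 -3.700e+00  1.000e-01 -6.700e+01  1.595e+02] F [ 0.7 -0.1 -0.9] open 0.0402
shift [0.0597, -0.1544, 0.3414] turn [116.4, -0.3, -0.2]
```

View pics/lift.png

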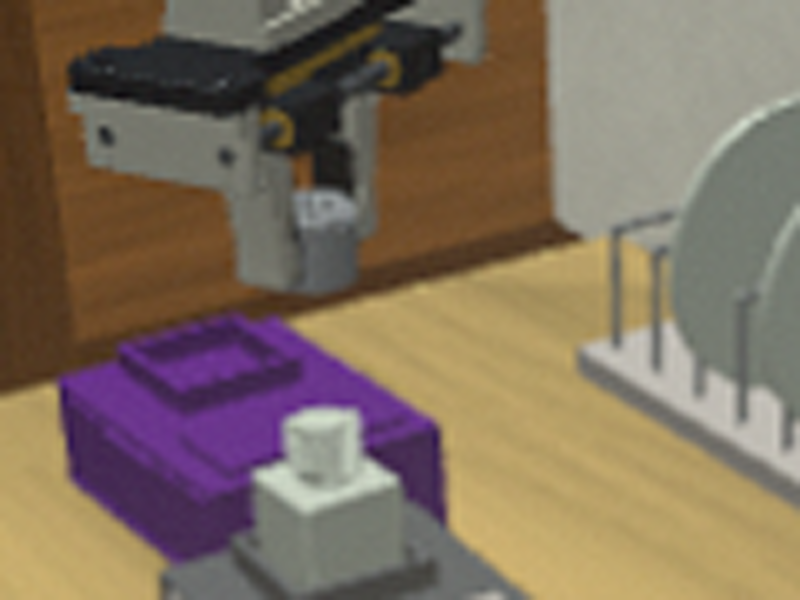

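The cap is off and held upright, and the bare-necked shaker sits in the pocket. Next I carry the cap to the tray.

{"op": "drive_tool", "data": {
  "plan": [
    [[0,-0.009,0.02],[7,0,0],0.3],
    [[0,-0.018,0.04],[14,0,0],0.3],
    [[0,-0.027,0.06],[21,0,0],0.3],
    [[0,-0.036,0.08],[28,0,0],0.3],
    [[0,-0.045,0.1],[35,0,0],0.3],
    [[0,-0.054,0.12],[42,0,0],0.3],
    [[0,-0.063,0.14],[49,0,0],0.3],
    [[0.005,-0.072,0.16],[56,0,0],0.3],
    [[0.01,-0.081,0.18],[63,0,0],0.3],
    [[0.015,-0.09,0.2],[70,0,0],0.3],
    [[0.02,-0.1,0.22],[77,0,0],0.3],
    [[0.03,-0.109,0.24],[84,0,0],0.3],
    [[0.04,-0.118,0.26],[91,0,0],0.3],
    [[0.05,-0.127,0.28],[98,0,0],0.3],
    [[0.06,-0.136,0.3],[105,0,0],0.3],
    [[0.06,-0.145,0.32],[112,0,0],0.3],
    [[0.06,-0.154,0.341],[116.4,-0.3,-0.2],0.3],
    [[0.06,-0.154,0.341],[116.4,-0.3,-0.2],0.3],
    [[0.06,-0.154,0.341],[116.4,-0.3,-0.2],0.3]
  ]
}}

```text
clock: 21.9
tool_pos: [0.5816, -0.0302, 0.1471]
orientation: [12.4, 89.7, -165.7]
force: [-0.4, 0.9, -0.5]
opening: 0.0402
```

```bash
python3 go.py .583 -.029 .012 -88
```

```text
t 21.9 tcp [ 0.5816 -0.0302  0.1471] jawdir -88.1 xaxis [-0.005 -0.001 -1.   ] j [ 16.2  15.7 -17.3  -0.  -57.2  75.6] F [-0.4  0.9 -0.5] open 0.0402
shift [0.1351, -0.0013, -0.0021] turn [-0.1, 0.3, -0.1]
```

{"op": "drive_tool", "data": {
  "plan": [
    [[0.03,0,0],[0,0.3,-0.1],0.3],
    [[0.06,-0.001,-0.001],[0,0.3,-0.1],0.3],
    [[0.09,-0.001,-0.002],[0,0.3,-0.1],0.3],
    [[0.115,-0.001,-0.002],[0,0.3,-0.1],0.3],
    [[0.126,-0.001,-0.002],[0,0.3,-0.1],0.3],
    [[0.132,-0.001,-0.002],[0,0.3,-0.1],0.3],
    [[0.134,-0.001,-0.002],[0,0.3,-0.1],0.3],
    [[0.134,-0.001,-0.002],[0,0.3,-0.1],0.3]
  ]
}}

```text
clock: 22.57
tool_pos: [0.5834, -0.0289, 0.0136]
orientation: [-150.0, 89.9, 31.9]
force: [0.5, -0.3, -0.3]
opening: 0.0403
```

{"op": "drive_tool", "data": {
  "plan": [
    [[0.001,0,0],[0,0,0],0.3],
    [[0.002,0,0],[0,0,0],0.3],
    [[0.002,0,0],[0,0,0],0.3]
  ]
}}

```text
clock: 22.82
tool_pos: [0.5841, -0.0287, 0.0126]
orientation: [-159.0, 89.8, 22.9]
force: [-0.2, -0.7, -0.2]
opening: 0.0403
```

{"op": "drive_tool", "data": {
  "plan": [
    [[0.001,0,0],[0,0,0],0.3],
    [[0.002,0,0],[0,0,0],0.3],
    [[0.002,0,0],[0,0,0],0.3],
    [[0.002,0,0],[0,0,0],0.3]
  ]
}}

```text
clock: 23.15
tool_pos: [0.5842, -0.0287, 0.0108]
orientation: [-161.1, 89.8, 20.9]
force: [0.5, 1.2, 0.2]
opening: 0.0406
```

{"op": "drive_tool", "data": {
  "plan": [
    [[0.001,0,0],[0,0,0],0.3],
    [[0.0015,0,0],[0,0,0],0.3],
    [[0.0015,0,0],[0,0,0],0.3],
    [[0.0015,0,0],[0,0,0],0.3]
  ]
}}

```text
clock: 23.48
tool_pos: [0.5847, -0.0286, 0.0103]
orientation: [-166.6, 89.7, 15.4]
force: [-2.4, 1.0, 8.9]
opening: 0.0403
```

{"op": "drive_tool", "data": {
  "plan": [
    [[-0.0005,0,0],[0,0,0],0.3],
    [[-0.0005,0,0],[0,0,0],0.65],
    [[-0.0005,0,0],[0,0,0],0.65],
    [[-0.0005,0,0],[0,0,0],0.65],
    [[-0.0005,0,0],[0,0,0],0.65],
    [[-0.01,0,0],[0,0,0],0.65],
    [[-0.03,0,0],[0,0,0],0.65],
    [[-0.06,0,0],[0,0,0],0.65],
    [[-0.1,0,0],[0,0,0],0.65],
    [[-0.14,0,0],[0,0,0],0.65],
    [[-0.18,0,0],[0,0,0],0.65],
    [[-0.2,0,0],[0,0,0],0.65],
    [[-0.2,0,0],[0,0,0],0.65],
    [[-0.2,0,0],[0,0,0],0.65]
  ]
}}

```text
clock: 24.65
tool_pos: [0.5844, -0.0287, 0.2126]
orientation: [-165.8, 89.5, 16.1]
force: [-0.3, 0.3, -0.1]
opening: 0.0567
```

```bash
python3 - <<'E'
from go import *
state()
im=ctrl.snapshot("side"); t=ctrl.snapshot("top")
r=lambda i,o,w,h:cv2.resize(i[o[1]:o[1]+h,o[0]:o[0]+w],(400,600),interpolation=cv2.INTER_CUBIC)
f=cv2.resize(im,(800,600),interpolation=cv2.INTER_CUBIC); cv2.imwrite("pics/end.png",f)
print([(d["pixel"],round(d["confidence"],2),ray("side",d["pixel"],.004).round(3)) for d in ctrl.landmark_of("side","cap")])
print([(d["pixel"],round(d["confidence"],2),ray("side",d["pixel"],.06).round(3)) for d in ctrl.landmark_of("side","shaker")])
for k in("jar","mug","lunchbox","flask","tin"): print(k,[(ray("side",d["pixel"],0).round(3)) for d in ctrl.landmark_of("side",k)][:1])
E
```

```text
t 24.65 tcp [ 0.5844 -0.0287  0.2126] jawdir -88.0 xaxis [ 0.008  0.002 -1.   ] j [ 16.3  12.4 -12.6   0.  -64.5  75.6] F [-0.3  0.3 -0.1] open 0.0567
[([331.4, 306.5], 0.74, array([ 0.509, -0.275,  0.004])), ([281.2, 231.4], 0.52, array([ 0.576, -0.027,  0.004])), ([159.5, 222.5], 0.5, array([0.344, 0.183, 0.004]))]
[([197.5, 153.3], 0.92, array([0.558, 0.363, 0.06 ])), ([124.5, 176.1], 0.58, array([0.328, 0.364, 0.06 ]))]
jar [array([ 0.62 , -0.238,  0.   ])]
mug []
lunchbox [array([0.752, 0.079, 0.   ])]
flask [array([0.343, 0.46 , 0.   ])]
tin [array([ 0.371, -0.22 ,  0.   ])]
```

View pics/end.png

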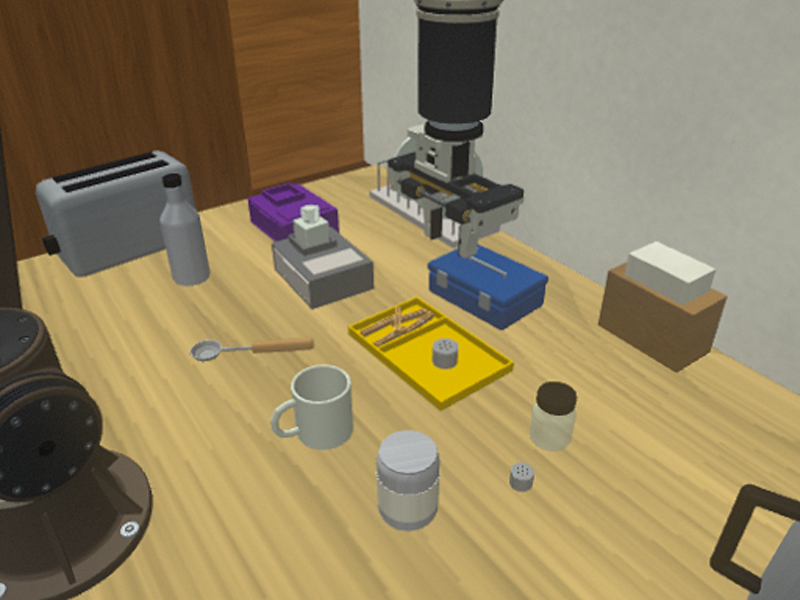

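The end view shows the cap upright on the wide compartment's floor at (445,352). The bare-necked shaker stands in the grey pocket at (311,232), and the gripper is clear. I'm handing in.

```bash
python3 -c "
from plant import ctrl
print(ctrl.close_job())"
```

```text
the job is handed in; nothing more can be done
None
```

The job is done and handed in at about 25 s of the 72 s allowed. I gripped the shaker by its body and lowered it into the grey caddy's pocket until it touched the floor. I then unscrewed the steel top by about 510° in two grips and set it upright in the wide compartment of the yellow tray.

**Last checks:**
- **Cap:** it came off without taking any of the shaker's weight. The final picture shows it standing on the compartment floor near (0.58, -0.03).
- **Shaker:** the final picture shows the shaker with its neck bare, seated in the pocket.
- **Robot:** the gripper was open and clear, with the wrist force about zero.
- **Bystanders:** everything else looked to be where it started, the small look-alike cap included. The network missed the mug in the last check, but the mug is visible in its place.

**Disagreements:**
- **Shaker and pocket positions:** the network put the pocket and the seated shaker 1 to 2 cm off in y from my corner fits. I trusted the fits, and the shaker went in with no sideways force.
- **Shaker yaw:** my two estimates differed by about 8°. Closing the jaws on the body took that out.
- **Cap contact:** the cap touched the tray floor about 1 mm higher than I had worked out, with 9 N of force.

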